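# Start the cure timers in gluing order

## Robot

A 6-joint arm with a two-finger parallel gripper is mounted at the origin on a cart in front of the work surface, level with it; the furniture and walls round the work are solid. World frame = base frame: x ahead of the robot, y to its left, z up, the work surface at z = 0. Lengths are in m, angles in rad, forces in N, time in s.
With the tool pointing down it reaches from about 0.35 to 0.975 m from the base axis. Payload 4.9 kg.
Tool frame: the origin (TCP) lies at the very end of the fingers, on their centre line; the grasp point (between the pads) lies behind it (manip.grip_depth is the z of the grasp point in the tool frame, in m); z points along the fingers, y is the direction in which the jaws open and shut (so a half turn about z gives the same grasp; the last joint's range is limited). The gripper opens to 85 mm and grips with 20 to 120 N. Pads are 22 mm wide; open, the fingers measure 114 mm over their backs; the gripper's body (76 mm by 85 mm) begins 54 mm behind the grasp point. The pads swing forward as they close: fully open they stand 13 mm farther back than shut.
Start: joints at [1.139, 0.053, 1.613, -0, 1.476, -0.119], TCP at [0.192, 0.595, 0.231] pointing down, gripper open.
Joint ranges: [-3.01, 3.01], [-1.01, 2.22], [0.06, 2.58], [-1.02, 4.17], [0.09, 2.62], [-3.14, 3.14]. Speed limits (rad/s): [2.57, 2.57, 3.14, 3.14, 3.14, 3.14].

## Interface

Orientations are given as a unit quaternion [w, x, y, z].
In Python, from plant import state, optics, manip, silhouettes, place_of gives the robot as it stands. The module is installed in compiled form; this text tells all that it offers.
- The arm moves only by the tool jog_arm, never from a script. Its argument "increments" is a list of rows, each an object with "slide": the shift along the tool's x, y, z in mm, a list of three; "rotation": the turn, a rotation vector about the tool's x, y, z in degrees, a list of three. A call has 1 to 20 rows; each row shifts and turns the commanded pose from where the row before left it, along the tool's axes as they then stand; what a row does not reach is not made up. A row lasts 1/12 s, in which the tool goes at most 41.7 mm and 7.16 degrees, less where a joint would pass 70% of its speed; a pose out of reach is approached as far as the arm can. A call with a gripper value outside its range is refused whole. "fingers" is the opening, from 0 (shut) to 1 (fully open), set as the call begins (left out, the last holds). The fingers move at their own pace and stop on an object; the grip force is fixed at half the most. Time passes only in rows, so rows that do not move let the fingers close. It gives the time, the measured TCP pose, the force and the opening at its end, in the units of the state.
- state(): the state, without advancing time (a new reading comes with each control period).
- optics.grab_frame(name): name is "scene" or "top" or "wrist"; returns a dict with "frame" (420x560x3 uint8, blue, green, red), "camera_matrix" (3x3 intrinsics, pixels), "R" (3x3) and "t" (3): a world point X has camera coordinates R X + t. Camera axes: x right, y down, z forward; pixel columns grow to the right and rows downward; lengths in m; the calibration is good to about 2 mm. A picture is of the moment at which its call begins. There is no depth.
- manip.job_done(): hands the job in, once; it reports no verdict.
Trained networks look in the newest picture that a camera, given by its name, has taken for a name from the list of things; names that differ only in an ending like _2 or _b are one class to them, and where a whole thing is asked for, a point or a joint stands for the part that bears it (a point fixed in the world has none). Each returns a list of dicts, best first, with "score" (0 to 1); they miss things now and then, are a little off and sometimes report something else, mostly with a low value. They report only what shows in the picture. A call takes as long as a camera call. They do not tell look-alikes from the thing itself.
- silhouettes(thing, camera): "mask" (420x560 bool, what is visible of it) and "bbox" ([left, top, right, bottom] in pixels, round what is visible of it).
- place_of(thing, camera): "uv" ([column, row] in pixels: a listed point, or the origin of a listed thing).
The state is a dict: "time": time; "joint_pos": joint angles; "joint_vel": joint speeds; "joint_efforts": joint torques, N m; "tool_pos": TCP position; "tool_rot": TCP orientation; "contact_force": force on the tool from outside, world axes, zero at the start; "ft_torque": the same for the moment, N m; "gripper_width": opening from 0.0 (shut) to 1.0 (fully open).
Only numpy, scipy, OpenCV 4.12 (cv2) and the standard library are available. Lean on these libraries where they do the work, as an engineer would, in place of code of your own. Each camera call takes 0.05 s, during which the arm holds its last target.

## Task

Three club heads have just had adhesive put in them, and each has its own timer with an orange start button beside it. Start the timers in the order the heads were glued - the black head's first, then the grey head's (blue tape round its neck), then the bright silver head's - by tapping each button down lightly with the fingertips until it stays well down. Do not pick up, push along or disturb the timers, the heads or the other things on the bench.

Things in the scene. Friction and masses are not known exactly. Their poses are not given: they have to be found in the camera images.
- head_black: golf-club iron head, black, 93 x 125 x 20 mm, loose, 0.26 kg, lying face down on the bench. Origin on the bench under its middle; the blade lies to its own -x and -y, the 13 mm hosel points to its own +x and +y. Its timer stands beside it, about 0.10 m along its own -x. Not to be moved.
- timer_black: cure timer of the black head: white plastic box 74 x 70 mm, 30 mm high with the grey collar on its top, loose, 0.45 kg, on rubber feet, with a small green display along its -x edge. All three timers look alike; each belongs to the head beside it. Origin on the bench under the middle of the box, z up; the button's axis is 8 mm along its own +x.
- cap_black (a point): middle of the flat top of the orange start button on the black head's timer. The button is a round cap 38 mm across whose top stands 46 mm above the bench and 16 mm above the collar; it moves straight down. This point moves with the button.
- start_black (a joint): how far that start button is pushed down, in m: 0 up (start), 0.012 end of travel on a soft rubber stop (some 4 N per mm beyond it). The push needed grows from about 4 N at the top to about 7 N at 0.012; it stays where it is left. The timer runs from 0.005 on.
- head_grey: golf-club iron head, dull mid-grey (darker than the silver one) with a band of blue tape round its hosel, 93 x 125 x 20 mm, loose, 0.26 kg, lying face down on the bench. Origin on the bench under its middle; the blade lies to its own -x and -y, the 13 mm hosel points to its own +x and +y. Its timer stands beside it, about 0.10 m along its own -x. Not to be moved.
- timer_grey: cure timer of the grey head: white plastic box 74 x 70 mm, 30 mm high with the grey collar on its top, loose, 0.45 kg, on rubber feet, with a small green display along its -x edge. All three timers look alike; each belongs to the head beside it. Origin on the bench under the middle of the box, z up; the button's axis is 8 mm along its own +x.
- cap_grey (a point): middle of the flat top of the orange start button on the grey head's timer. The button is a round cap 38 mm across whose top stands 46 mm above the bench and 16 mm above the collar; it moves straight down. This point moves with the button.
- start_grey (a joint): how far that start button is pushed down, in m: 0 up (start), 0.012 end of travel on a soft rubber stop (some 4 N per mm beyond it). The push needed grows from about 4 N at the top to about 7 N at 0.012; it stays where it is left. The timer runs from 0.005 on.
- head_silver: golf-club iron head, bright, nearly white, silver, 93 x 125 x 20 mm, loose, 0.26 kg, lying face down on the bench. Origin on the bench under its middle; the blade lies to its own -x and -y, the 13 mm hosel points to its own +x and +y. Its timer stands beside it, about 0.10 m along its own -x. Not to be moved.
- timer_silver: cure timer of the silver head: white plastic box 74 x 70 mm, 30 mm high with the grey collar on its top, loose, 0.45 kg, on rubber feet, with a small green display along its -x edge. All three timers look alike; each belongs to the head beside it. Origin on the bench under the middle of the box, z up; the button's axis is 8 mm along its own +x.
- cap_silver (a point): middle of the flat top of the orange start button on the silver head's timer. The button is a round cap 38 mm across whose top stands 46 mm above the bench and 16 mm above the collar; it moves straight down. This point moves with the button.
- start_silver (a joint): how far that start button is pushed down, in m: 0 up (start), 0.012 end of travel on a soft rubber stop (some 4 N per mm beyond it). The push needed grows from about 4 N at the top to about 7 N at 0.012; it stays where it is left. The timer runs from 0.005 on.
- mandrel: bystander: steel mandrel standing on its 30 mm flange, 50 mm high, loose, between two timers; origin under its middle
- ferrule: bystander: black ferrule, 14 mm across, 26 mm high, standing loose between two timers; origin under its middle
- marker_pen: bystander: white marker pen with black cap, 135 x 17 mm, lying loose on the robot's side of the timers; origin under its middle
Things that resemble listed ones, but are neither listed nor needed, are in the scene too. Leave any brown, purple or turquoise look-alike of the timer_black alone.

How it is judged:
By the outcome, as a careful person would: the job done as asked, in the order asked, and still so for the second after the job is handed in, with the robot touching nothing.
It also fails if it takes over 48 s, if anything falls off the work surface, if the arm or the gripper's body presses on something with over 40 N, if the wrist force passes 120 N, or if a joint passes its speed limit or range.

## Working session

There is one attempt and no reset: what is moved stays moved. The work goes in short steps, Python scripts to look and compute and a tool call to move; the robot and the scene stay as the last step left them, time stands still between calls to the robot, and variables do not carry over. Pictures are saved under pics/ and viewed, and the job is handed in when it is done.

Besides the shell and the picture viewer there is one more tool, called after "Request:" by a JSON object that holds its "fn" and its "kwargs", one argument or row to a line. jog_arm: Moves the arm, as the interface text tells. Its arguments: {"type":"object","properties":{"increments":{"type":"array","items":{"type":"object","properties":{"slide":{"type":"array","items":{"type":"number"}},"rotation":{"type":"array","items":{"type":"number"}}}}},"fingers":{"type":"number"}},"required":["increments"]}

```bash
mkdir -p pics; cat > h.py <<'E'
import numpy as np,cv2
from plant import state,optics,manip,silhouettes,place_of
def ray(f,uv,z):
    K=np.array(f["camera_matrix"]);R=np.array(f["R"]);t=np.array(f["t"])
    d=R.T@np.linalg.inv(K)@np.array([uv[0],uv[1],1.0]);c=-R.T@t
    return c+d*(z-c[2])/d[2]
def proj(f,X):
    K=np.array(f["camera_matrix"]);p=K@(np.array(f["R"])@np.array(X)+np.array(f["t"]));return p[:2]/p[2]
E
python3 - <<'E'
from h import *
print(state()["time"],state()["tool_pos"],state()["tool_rot"])
for c in ["top","scene"]:
    f=optics.grab_frame(c);cv2.imwrite(f"pics/{c}0.png",f["frame"])
    for n in ["black","grey","silver"]:
        for th,z in(("cap_",.046),("head_",0.0),("timer_",0.0)):
            for d in place_of(th+n,c)[:6]: print(c,th+n,round(d["score"],2),np.round(d["uv"]),np.round(ray(f,d["uv"],z),3))
E
```

```text
0.0 [0.19206167 0.59411021 0.23005199] [-2.65025001e-04  1.55733613e-01  9.87798558e-01 -9.89788330e-04]
top cap_black 0.69 [153. 214.] [0.499 0.362 0.046]
top cap_black 0.59 [368. 243.] [ 0.418 -0.285  0.046]
top cap_black 0.57 [196. 257.] [0.369 0.228 0.046]
top cap_black 0.55 [282. 197.] [ 0.554 -0.027  0.046]
top cap_black 0.43 [414. 262.] [ 0.363 -0.418  0.046]
top head_black 0.71 [282. 168.] [ 0.659 -0.024  0.   ]
top timer_black 0.98 [195. 256.] [0.376 0.238 0.   ]
top timer_black 0.87 [154. 214.] [0.505 0.371 0.   ]
top timer_black 0.75 [368. 246.] [ 0.412 -0.292  0.   ]
top timer_black 0.69 [282. 202.] [ 0.548 -0.027  0.   ]
top timer_black 0.68 [411. 261.] [ 0.369 -0.423  0.   ]
top cap_grey 0.61 [196. 202.] [0.537 0.233 0.046]
top cap_grey 0.42 [371. 198.] [ 0.555 -0.295  0.046]
top head_grey 0.92 [367. 167.] [ 0.665 -0.294  0.   ]
top timer_grey 0.89 [372. 203.] [ 0.548 -0.307  0.   ]
top cap_silver 0.54 [196. 199.] [0.544 0.233 0.046]
top head_silver 0.89 [197. 174.] [0.634 0.242 0.   ]
top timer_silver 0.61 [198. 202.] [0.545 0.235 0.   ]
top timer_silver 0.17 [246. 264
[... 434 characters left out ...]
1. 234.] [ 0.642 -0.244  0.   ]
scene timer_black 0.85 [354. 292.] [ 0.375 -0.405  0.   ]
scene timer_black 0.78 [189. 196.] [0.502 0.373 0.   ]
scene timer_black 0.73 [186. 219.] [0.373 0.232 0.   ]
scene timer_black 0.7 [327. 273.] [ 0.4   -0.303  0.   ]
scene timer_black 0.59 [283. 224.] [ 0.548 -0.022  0.   ]
scene cap_grey 0.65 [363. 232.] [ 0.578 -0.291  0.046]
scene head_grey 0.74 [374. 236.] [ 0.659 -0.279  0.   ]
scene head_grey 0.25 [229. 215.] [0.485 0.153 0.   ]
scene timer_grey 0.96 [358. 250.] [ 0.556 -0.293  0.   ]
scene cap_silver 0.39 [223. 190.] [0.541 0.237 0.046]
scene head_silver 0.51 [242. 190.] [0.657 0.271 0.   ]
scene timer_silver 0.47 [229. 216.] [0.48  0.145 0.   ]
```

```bash
python3 - <<'E'
import cv2
for c,(x0,x1,y0,y1) in {"top":(120,450,130,300),"scene":(160,420,150,320)}.items():
    f=cv2.imread(f"pics/{c}0.png")
    o=f[y0:y1,x0:x1];k=790/(x1-x0);cv2.imwrite(f"pics/{c}0c.png",cv2.resize(o,None,fx=k,fy=k,interpolation=cv2.INTER_CUBIC))
E
```

```text
(no output)
```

View pics/top0c.png

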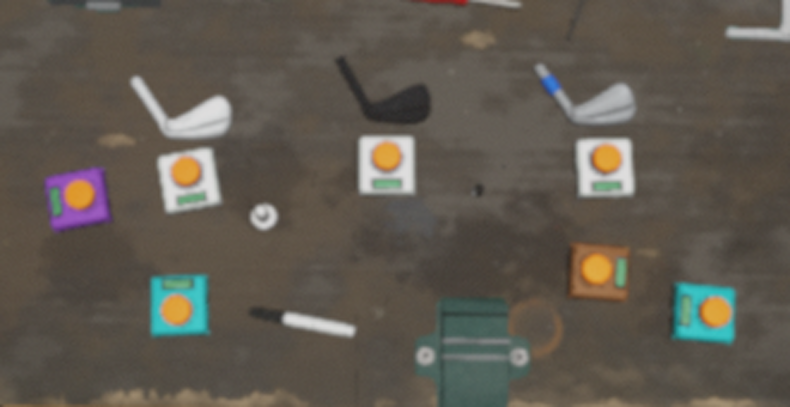

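View pics/scene0c.png

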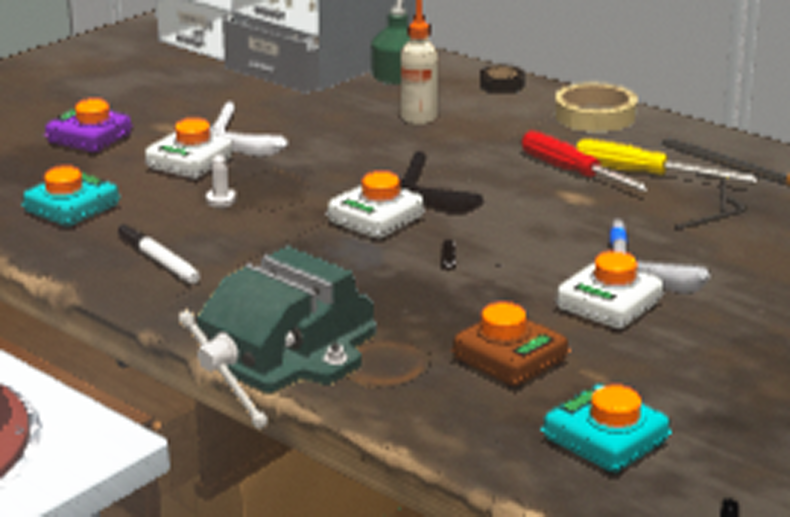

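View pics/scene0.png

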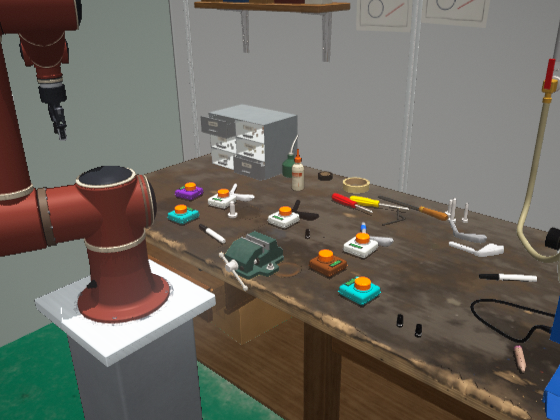

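The top view shows three white timers, each with an orange cap: silver's at about (197,201), black's at (282,195) and grey's at (373,196). The look-alikes are purple (153,212), turquoise (194,258) and (417,261), and brown (369,243). I'll measure the orange caps of the white ones in both views.

```bash
cat > m.py <<'E'
from h import *
def caps(f,seeds):
    hsv=cv2.cvtColor(f["frame"],cv2.COLOR_BGR2HSV)
    m=cv2.inRange(hsv,(8,170,120),(20,255,255))
    n,l,s,c=cv2.connectedComponentsWithStats(m)
    out={}
    for k,p in seeds.items():
        i=min([j for j in range(1,n) if s[j,4]>15],key=lambda j:np.hypot(*(c[j]-p)))
        out[k]=(c[i],s[i])
    return out
E
python3 - <<'E'
from m import *
S={"top":dict(black=(282,195),grey=(373,196),silver=(197,201)),"scene":dict(black=(285,210),grey=(362,238),silver=(223,193))}
F={}
for c in S:
    f=optics.grab_frame(c);F[c]=f
    r=caps(f,S[c])
    print(c,"cam",np.round(-np.array(f["R"]).T@f["t"],2))
    for k,(u,s) in r.items(): print(k,np.round(u,1),s,np.round(ray(f,u,.046 if c=="top" else .041),4), np.round(ray(f,u,.038),4))
for k,X in dict(a=(.55,-.02,.046)).items(): print(proj(F["scene"],X),proj(F["top"],X))
# timer masks, top
for n in ["black","grey","silver"]:
    for d in silhouettes("timer_"+n,"top")[:7]: print(n,round(d["score"],2),np.round(d["bbox"]))
s=state();print(s["time"],s["contact_force"],s["joint_pos"],manip.grip_depth)
E
```

```text
top cam [ 0.24 -0.01  1.51]
black [281.2 195.1] [277 191  10   9  75] [ 0.5605 -0.0231  0.046 ] [ 0.5622 -0.0231  0.038 ]
grey [372.7 196. ] [368 192  11  10  84] [ 0.5611 -0.3013  0.046 ] [ 0.5629 -0.3029  0.038 ]
silver [197.4 201.3] [193 197  10  10  82] [0.5377 0.2297 0.046 ] [0.5393 0.231  0.038 ]
scene cam [-0.55 -1.01  0.71]
black [284.9 210.3] [279 206  13  10  99] [ 0.5583 -0.0216  0.041 ] [ 0.5633 -0.0171  0.038 ]
grey [362.1 237.5] [356 233  14  10 114] [ 0.5582 -0.3021  0.041 ] [ 0.5632 -0.2989  0.038 ]
silver [223.  192.4] [218 189  11   8  78] [0.535  0.2318 0.041 ] [0.5399 0.2374 0.038 ]
[282.70214119 209.56530581] [280.1648019  198.41653251]
black 0.82 [356. 233. 385. 257.]
black 0.77 [138. 199. 166. 228.]
black 0.66 [270. 185. 296. 208.]
black 0.63 [184. 246. 211. 272.]
grey 0.94 [362. 189. 386. 211.]
grey 0.2 [181. 187. 212. 216.]
silver 0.62 [183. 190. 214. 218.]
1.25 [-0.95437515 -0.24215786  0.61910285] [ 1.13899024e+00  5.26932020e-02  1.61291639e+00  1.99274403e-05
  1.47598195e+00 -1.19059659e-01] -0.0187
```

Both views agree within about 2 mm on the caps: black (0.560,-0.022), grey (0.560,-0.302), silver (0.537,0.231). The nearest heads match the description by colour. I'll shut the fingers and travel high to above black's cap.

Request:
{"fn": "jog_arm", "kwargs": {
  "increments": [
    {"slide": [-15,-13,0]},
    {"slide": [-25,-22,0]},
    {"slide": [-28,-24.5,0]},
    {"slide": [-28,-24.5,0]},
    {"slide": [-28,-24.5,0]},
    {"slide": [-28,-24.5,0]},
    {"slide": [-28,-24.5,0]},
    {"slide": [-28,-24.5,0]},
    {"slide": [-28,-24.5,0]},
    {"slide": [-28,-24.5,0]},
    {"slide": [-28,-24.5,0]},
    {"slide": [-28,-24.5,0]},
    {"slide": [-28,-24.5,0]},
    {"slide": [-28,-24.5,0]},
    {"slide": [-28,-24.5,0]},
    {"slide": [-28,-24.5,0]},
    {"slide": [-28,-24.5,0]},
    {"slide": [-28,-24.5,0]},
    {"slide": [-28,-24.5,0]},
    {"slide": [-24,-21,0]}
  ],
  "fingers": 0
}}

```text
invalid input
```

Request:
{"fn": "jog_arm", "kwargs": {
  "increments": [
    {"slide": [-15,-13,0],"rotation": [0,0,0]},
    {"slide": [-25,-22,0],"rotation": [0,0,0]},
    {"slide": [-28,-24.5,0],"rotation": [0,0,0]},
    {"slide": [-28,-24.5,0],"rotation": [0,0,0]},
    {"slide": [-28,-24.5,0],"rotation": [0,0,0]},
    {"slide": [-28,-24.5,0],"rotation": [0,0,0]},
    {"slide": [-28,-24.5,0],"rotation": [0,0,0]},
    {"slide": [-28,-24.5,0],"rotation": [0,0,0]},
    {"slide": [-28,-24.5,0],"rotation": [0,0,0]},
    {"slide": [-28,-24.5,0],"rotation": [0,0,0]},
    {"slide": [-28,-24.5,0],"rotation": [0,0,0]},
    {"slide": [-28,-24.5,0],"rotation": [0,0,0]},
    {"slide": [-28,-24.5,0],"rotation": [0,0,0]},
    {"slide": [-28,-24.5,0],"rotation": [0,0,0]},
    {"slide": [-28,-24.5,0],"rotation": [0,0,0]},
    {"slide": [-28,-24.5,0],"rotation": [0,0,0]},
    {"slide": [-28,-24.5,0],"rotation": [0,0,0]},
    {"slide": [-28,-24.5,0],"rotation": [0,0,0]},
    {"slide": [-28,-24.5,0],"rotation": [0,0,0]},
    {"slide": [-24,-21,0],"rotation": [0,0,0]}
  ],
  "fingers": 0
}}

```text
time: 2.92
tool_pos: [0.5616, -0.0234, 0.2314]
tool_rot: [0.0, 0.156, 0.988, -0.0]
contact_force: [-0.8, -0.0, 0.3]
gripper_width: -0.002
```

Request:
{"fn": "jog_arm", "kwargs": {
  "increments": [
    {"slide": [0,0,25],"rotation": [0,0,0]},
    {"slide": [0,0,35],"rotation": [0,0,0]},
    {"slide": [0,0,35],"rotation": [0,0,0]},
    {"slide": [0,0,30],"rotation": [0,0,0]},
    {"slide": [0,0,20],"rotation": [0,0,0]},
    {"slide": [0,0,0],"rotation": [0,0,0]}
  ],
  "fingers": 0
}}

```text
time: 3.42
tool_pos: [0.5566, -0.0205, 0.0805]
tool_rot: [-0.005, 0.156, 0.988, 0.0]
contact_force: [-0.3, -0.1, -0.6]
gripper_width: -0.001
```

```bash
python3 - <<'E'
from h import *
f=optics.grab_frame("wrist");cv2.imwrite("pics/w1.png",f["frame"])
s=state();print(s["time"],s["tool_pos"],s["contact_force"])
print("tcp px",proj(f,s["tool_pos"]), "cap px",proj(f,(.5605,-.0225,.046)))
for d in place_of("cap_black","wrist")[:3]: print(d["score"],d["uv"],ray(f,d["uv"],.046))
E
```

```text
3.4667 [ 0.55854253 -0.02075401  0.08352215] [ 0.51731349 -0.578015    0.88108825]
tcp px [282.52091092 283.79492327] cap px [280.63808935 251.50099144]
0.7 [284.8, 260.6] [ 0.56623134 -0.02203584  0.046     ]
```

View pics/w1.png

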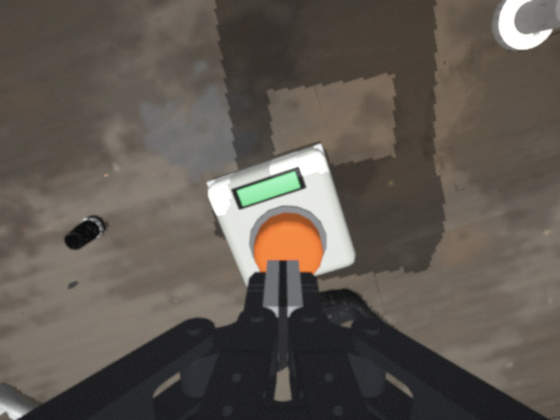

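```bash
python3 - <<'E'
from h import *
f=optics.grab_frame("wrist")
s=state();print(s["time"],s["tool_pos"],s["contact_force"])
for u in [(288,248),(288,213),(253,248),(324,248)]: print(u,ray(f,u,.046))
C=-np.array(f["R"]).T@f["t"];print(C)
hsv=cv2.cvtColor(f["frame"],cv2.COLOR_BGR2HSV);m=cv2.inRange(hsv,(5,170,120),(20,255,255))
c=max(cv2.findContours(m,0,1)[0],key=cv2.contourArea)[:,0].astype(float)
# fit circle on plane using upper edge
P=np.array([ray(f,u,.046)[:2] for u in c if u[1]<255])
A=np.c_[2*P,np.ones(len(P))];x=np.linalg.lstsq(A,(P**2).sum(1),rcond=None)[0];print("fit",x[:2],"r",np.sqrt(x[2]+x[:2]@x[:2]))
E
```

```text
3.5667 [ 0.56168264 -0.02122191  0.08779167] [1.09778337 0.23517623 0.06394374]
(288, 248) [ 0.56649909 -0.01951163  0.046     ]
(288, 213) [ 0.54725192 -0.01337725  0.046     ]
(253, 248) [ 0.56064201 -0.03760775  0.046     ]
(324, 248) [ 0.57252279 -0.00090071  0.046     ]
[0.48385351 0.0041921  0.2292158 ]
fit [ 0.55944973 -0.01822914] r 0.017802195117498528
```

Request:
{"fn": "jog_arm", "kwargs": {
  "increments": [
    {"slide": [0,0,8],"rotation": [0,0,0]},
    {"slide": [0,0,10],"rotation": [0,0,0]},
    {"slide": [0,0,8],"rotation": [0,0,0]},
    {"slide": [0,0,4],"rotation": [0,0,0]},
    {"slide": [0,0,0],"rotation": [0,0,0]},
    {"slide": [0,0,0],"rotation": [0,0,0]},
    {"slide": [0,0,0],"rotation": [0,0,0]}
  ],
  "fingers": 0
}}

```text
time: 4.15
tool_pos: [0.5609, -0.0211, 0.0565]
tool_rot: [0.0, 0.156, 0.988, -0.0]
contact_force: [-0.4, -0.1, 0.5]
gripper_width: -0.003
```

Request:
{"fn": "jog_arm", "kwargs": {
  "increments": [
    {"slide": [0,0,2],"rotation": [0,0,0]},
    {"slide": [0,0,2],"rotation": [0,0,0]},
    {"slide": [0,0,2],"rotation": [0,0,0]},
    {"slide": [0,0,2],"rotation": [0,0,0]},
    {"slide": [0,0,2],"rotation": [0,0,0]},
    {"slide": [0,0,0],"rotation": [0,0,0]},
    {"slide": [0,0,0],"rotation": [0,0,0]}
  ],
  "fingers": 0
}}

```text
time: 4.73
tool_pos: [0.5606, -0.0211, 0.0462]
tool_rot: [-0.0, 0.156, 0.988, -0.0]
contact_force: [0.1, 0.6, 0.1]
gripper_width: -0.0
```

Now at cap height with no force yet, so I press 10 mm.

Request:
{"fn": "jog_arm", "kwargs": {
  "increments": [
    {"slide": [0,0,1.5],"rotation": [0,0,0]},
    {"slide": [0,0,1.5],"rotation": [0,0,0]},
    {"slide": [0,0,1.5],"rotation": [0,0,0]},
    {"slide": [0,0,1.5],"rotation": [0,0,0]},
    {"slide": [0,0,1.5],"rotation": [0,0,0]},
    {"slide": [0,0,1.5],"rotation": [0,0,0]},
    {"slide": [0,0,1],"rotation": [0,0,0]},
    {"slide": [0,0,0],"rotation": [0,0,0]},
    {"slide": [0,0,0],"rotation": [0,0,0]}
  ],
  "fingers": 0
}}

```text
time: 5.48
tool_pos: [0.5609, -0.0211, 0.0367]
tool_rot: [0.0, 0.156, 0.988, -0.0]
contact_force: [-1.3, 0.5, 5.8]
gripper_width: 0.0
```

Request:
{"fn": "jog_arm", "kwargs": {
  "increments": [
    {"slide": [0,0,1],"rotation": [0,0,0]},
    {"slide": [0,0,0.7],"rotation": [0,0,0]},
    {"slide": [0,0,0],"rotation": [0,0,0]},
    {"slide": [0,0,0],"rotation": [0,0,0]}
  ],
  "fingers": 0
}}

```text
time: 5.82
tool_pos: [0.5609, -0.0211, 0.035]
tool_rot: [0.0, 0.156, 0.988, -0.0]
contact_force: [-2.2, 0.1, 6.0]
gripper_width: -0.001
```

Request:
{"fn": "jog_arm", "kwargs": {
  "increments": [
    {"slide": [0,0,-3],"rotation": [0,0,0]},
    {"slide": [0,0,-8],"rotation": [0,0,0]},
    {"slide": [0,0,-15],"rotation": [0,0,0]},
    {"slide": [0,0,-20],"rotation": [0,0,0]},
    {"slide": [0,0,-15],"rotation": [0,0,0]},
    {"slide": [0,0,-5],"rotation": [0,0,0]},
    {"slide": [0,0,0],"rotation": [0,0,0]},
    {"slide": [0,0,0],"rotation": [0,0,0]}
  ],
  "fingers": 0
}}

```text
time: 6.48
tool_pos: [0.5606, -0.0211, 0.1003]
tool_rot: [-0.0, 0.156, 0.988, 0.0]
contact_force: [-0.3, -0.1, -0.6]
gripper_width: -0.001
```

```bash
python3 - <<'E'
from h import *
f=optics.grab_frame("wrist");cv2.imwrite("pics/w2.png",f["frame"])
g=optics.grab_frame("scene");cv2.imwrite("pics/s2.png",cv2.resize(g["frame"][170:270,200:400],None,fx=4,fy=4,interpolation=cv2.INTER_CUBIC))
s=state();print(s["time"],s["tool_pos"],s["contact_force"])
E
```

```text
6.5833 [ 0.55975845 -0.02093576  0.09912463] [-0.48506825  0.44824078 -0.03483334]
```

View pics/w2.png

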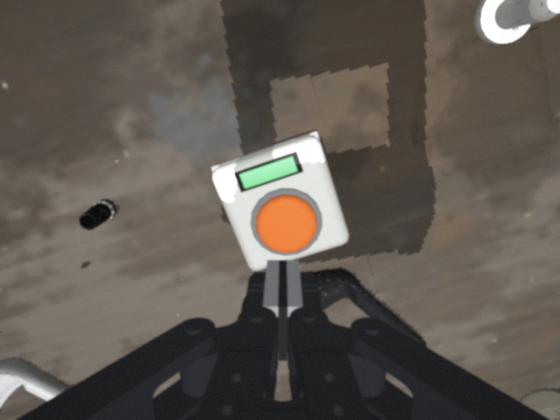

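View pics/s2.png

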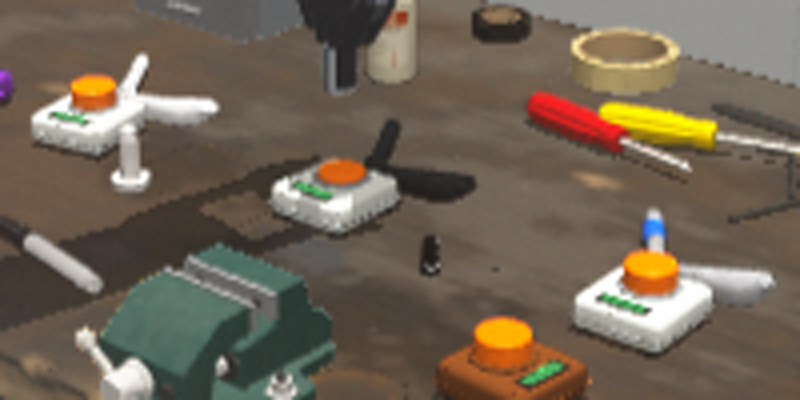

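Black's button is well down: it looks flat at (340,172) in the scene crop, and the timer and head look unmoved. Next, grey.

Request:
{"fn": "jog_arm", "kwargs": {
  "increments": [
    {"slide": [-3.2,-10.2,0],"rotation": [0,0,0]},
    {"slide": [-8,-24.7,0],"rotation": [0,0,0]},
    {"slide": [-8,-24.7,0],"rotation": [0,0,0]},
    {"slide": [-8,-24.7,0],"rotation": [0,0,0]},
    {"slide": [-8,-24.7,0],"rotation": [0,0,0]},
    {"slide": [-8,-24.7,0],"rotation": [0,0,0]},
    {"slide": [-8,-24.7,0],"rotation": [0,0,0]},
    {"slide": [-8,-24.7,0],"rotation": [0,0,0]},
    {"slide": [-8,-24.7,0],"rotation": [0,0,0]},
    {"slide": [-8,-24.7,0],"rotation": [0,0,0]},
    {"slide": [-8,-24.7,0],"rotation": [0,0,0]},
    {"slide": [-3.2,-10.2,0],"rotation": [0,0,0]},
    {"slide": [0,0,0],"rotation": [0,0,0]},
    {"slide": [0,0,0],"rotation": [0,0,0]},
    {"slide": [0,0,0],"rotation": [0,0,0]}
  ],
  "fingers": 0
}}

```text
time: 7.83
tool_pos: [0.5603, -0.301, 0.0999]
tool_rot: [-0.001, 0.155, 0.988, 0.001]
contact_force: [-1.0, -0.4, 0.3]
gripper_width: -0.002
```

```bash
python3 - <<'E'
from h import *
f=optics.grab_frame("wrist");cv2.imwrite("pics/w3.png",f["frame"])
s=state();print(s["time"],s["tool_pos"],s["contact_force"])
hsv=cv2.cvtColor(f["frame"],cv2.COLOR_BGR2HSV);m=cv2.inRange(hsv,(5,170,120),(20,255,255))
c=max(cv2.findContours(m,0,1)[0],key=cv2.contourArea)[:,0].astype(float)
P=np.array([ray(f,u,.046)[:2] for u in c if u[1]<245])
A=np.c_[2*P,np.ones(len(P))];x=np.linalg.lstsq(A,(P**2).sum(1),rcond=None)[0];print("fit",x[:2],"r",np.sqrt(x[2]+x[:2]@x[:2]))
E
```

```text
7.8833 [ 0.56046674 -0.30078879  0.10012462] [-0.09601037 -0.18554802 -0.2418251 ]
fit [ 0.56037291 -0.29914173] r 0.017703197245079225
```

View pics/w3.png

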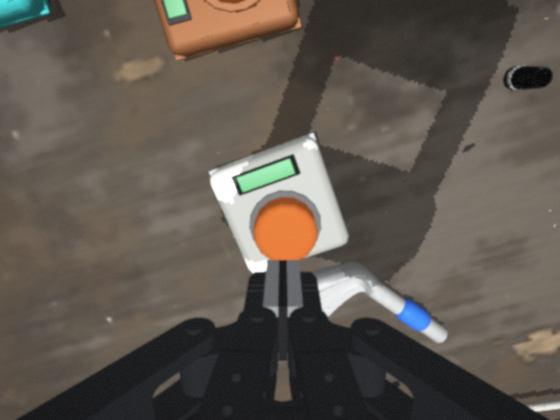

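The wrist view shows the white timer with its cap at (285,228) beside the blue-taped head, and the tool is centred on it within 2 mm. I go down from z 0.100 to 0.050, then press to about 0.035.

Request:
{"fn": "jog_arm", "kwargs": {
  "increments": [
    {"slide": [0,0,8],"rotation": [0,0,0]},
    {"slide": [0,0,12],"rotation": [0,0,0]},
    {"slide": [0,0,12],"rotation": [0,0,0]},
    {"slide": [0,0,10],"rotation": [0,0,0]},
    {"slide": [0,0,6],"rotation": [0,0,0]},
    {"slide": [0,0,2],"rotation": [0,0,0]},
    {"slide": [0,0,0],"rotation": [0,0,0]},
    {"slide": [0,0,0],"rotation": [0,0,0]},
    {"slide": [0,0,0],"rotation": [0,0,0]}
  ],
  "fingers": 0
}}

```text
time: 8.63
tool_pos: [0.5611, -0.3025, 0.0514]
tool_rot: [0.001, 0.156, 0.988, -0.0]
contact_force: [-0.4, 0.4, -0.1]
gripper_width: -0.001
```

Request:
{"fn": "jog_arm", "kwargs": {
  "increments": [
    {"slide": [0,0,1.5],"rotation": [0,0,0]},
    {"slide": [0,0,1.5],"rotation": [0,0,0]},
    {"slide": [0,0,1.5],"rotation": [0,0,0]},
    {"slide": [0,0,1.5],"rotation": [0,0,0]},
    {"slide": [0,0,1.5],"rotation": [0,0,0]},
    {"slide": [0,0,1.5],"rotation": [0,0,0]},
    {"slide": [0,0,1.5],"rotation": [0,0,0]},
    {"slide": [0,0,1.5],"rotation": [0,0,0]},
    {"slide": [0,0,1.5],"rotation": [0,0,0]},
    {"slide": [0,0,1],"rotation": [0,0,0]},
    {"slide": [0,0,0],"rotation": [0,0,0]},
    {"slide": [0,0,0],"rotation": [0,0,0]}
  ],
  "fingers": 0
}}

```text
time: 9.63
tool_pos: [0.5609, -0.3023, 0.0366]
tool_rot: [0.0, 0.156, 0.988, -0.0]
contact_force: [-1.0, 1.2, 4.1]
gripper_width: -0.001
```

Request:
{"fn": "jog_arm", "kwargs": {
  "increments": [
    {"slide": [0,0,1],"rotation": [0,0,0]},
    {"slide": [0,0,0.8],"rotation": [0,0,0]},
    {"slide": [0,0,0],"rotation": [0,0,0]},
    {"slide": [0,0,0],"rotation": [0,0,0]}
  ],
  "fingers": 0
}}

```text
time: 9.97
tool_pos: [0.5609, -0.3023, 0.0349]
tool_rot: [0.0, 0.156, 0.988, -0.0]
contact_force: [-1.8, 1.4, 5.4]
gripper_width: -0.005
```

Request:
{"fn": "jog_arm", "kwargs": {
  "increments": [
    {"slide": [0,0,-3],"rotation": [0,0,0]},
    {"slide": [0,0,-8],"rotation": [0,0,0]},
    {"slide": [0,0,-15],"rotation": [0,0,0]},
    {"slide": [0,0,-20],"rotation": [0,0,0]},
    {"slide": [0,0,-15],"rotation": [0,0,0]},
    {"slide": [0,0,-5],"rotation": [0,0,0]},
    {"slide": [0,0,0],"rotation": [0,0,0]},
    {"slide": [0,0,0],"rotation": [0,0,0]}
  ],
  "fingers": 0
}}

```text
time: 10.63
tool_pos: [0.5607, -0.3021, 0.1007]
tool_rot: [0.0, 0.156, 0.988, -0.0]
contact_force: [-0.4, -0.4, -0.0]
gripper_width: -0.001
```

```bash
python3 - <<'E'
from h import *
g=optics.grab_frame("scene");cv2.imwrite("pics/s4.png",cv2.resize(g["frame"][170:270,200:400],None,fx=4,fy=4,interpolation=cv2.INTER_CUBIC))
f=optics.grab_frame("wrist");cv2.imwrite("pics/w4.png",f["frame"])
s=state();print(s["time"],s["tool_pos"],s["contact_force"])
E
```

```text
10.7333 [ 0.55992001 -0.30160459  0.09901734] [-0.27100725  0.42425382  0.29482861]
```

View pics/s4.png

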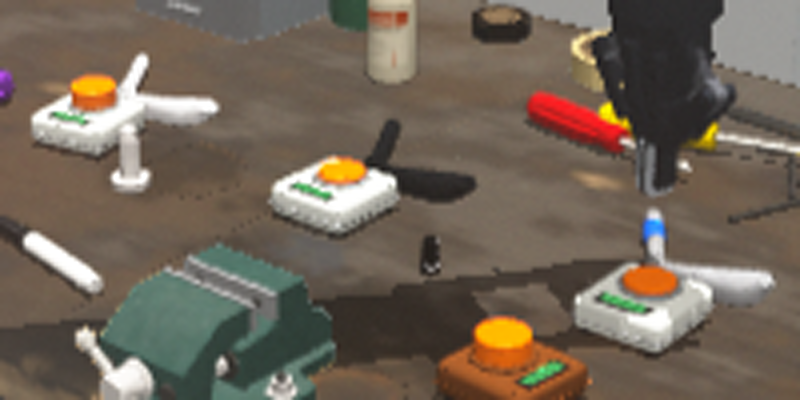

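View pics/w4.png

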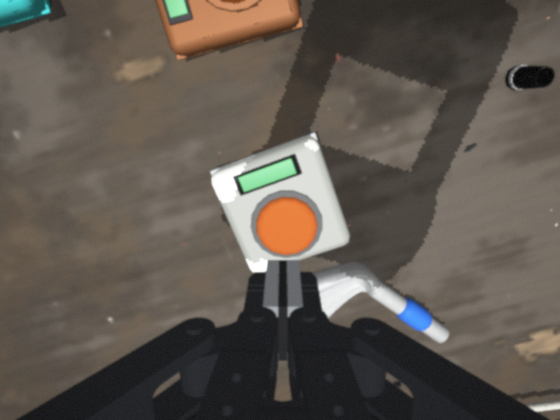

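Grey's button is down too, with everything around it as before. Next, silver.

Request:
{"fn": "jog_arm", "kwargs": {
  "increments": [
    {"slide": [6.1,15.8,0],"rotation": [0,0,0]},
    {"slide": [11.6,31.2,0],"rotation": [0,0,0]},
    {"slide": [11.6,31.2,0],"rotation": [0,0,0]},
    {"slide": [11.6,31.2,0],"rotation": [0,0,0]},
    {"slide": [11.6,31.2,0],"rotation": [0,0,0]},
    {"slide": [11.6,31.2,0],"rotation": [0,0,0]},
    {"slide": [11.6,31.2,0],"rotation": [0,0,0]},
    {"slide": [11.6,31.2,0],"rotation": [0,0,0]},
    {"slide": [11.6,31.2,0],"rotation": [0,0,0]},
    {"slide": [11.6,31.2,0],"rotation": [0,0,0]},
    {"slide": [11.6,31.2,0],"rotation": [0,0,0]},
    {"slide": [11.6,31.2,0],"rotation": [0,0,0]},
    {"slide": [11.6,31.2,0],"rotation": [0,0,0]},
    {"slide": [11.6,31.2,0],"rotation": [0,0,0]},
    {"slide": [11.6,31.2,0],"rotation": [0,0,0]},
    {"slide": [11.6,31.2,0],"rotation": [0,0,0]},
    {"slide": [6.1,15.8,0],"rotation": [0,0,0]},
    {"slide": [0,0,0],"rotation": [0,0,0]},
    {"slide": [0,0,0],"rotation": [0,0,0]},
    {"slide": [0,0,0],"rotation": [0,0,0]}
  ],
  "fingers": 0
}}

```text
time: 12.4
tool_pos: [0.5363, 0.2302, 0.0995]
tool_rot: [-0.001, 0.156, 0.988, -0.001]
contact_force: [0.3, -0.2, 1.7]
gripper_width: -0.002
```

```bash
python3 - <<'E'
from h import *
f=optics.grab_frame("wrist");cv2.imwrite("pics/w5.png",f["frame"])
s=state();print(s["time"],s["tool_pos"],s["contact_force"])
hsv=cv2.cvtColor(f["frame"],cv2.COLOR_BGR2HSV);m=cv2.inRange(hsv,(5,170,120),(20,255,255))
c=max(cv2.findContours(m,0,1)[0],key=cv2.contourArea)[:,0].astype(float)
P=np.array([ray(f,u,.046)[:2] for u in c if u[1]<245])
A=np.c_[2*P,np.ones(len(P))];x=np.linalg.lstsq(A,(P**2).sum(1),rcond=None)[0];print("fit",x[:2],"r",np.sqrt(x[2]+x[:2]@x[:2]))
E
```

```text
12.45 [0.53666789 0.22978424 0.09965223] [-0.27344334  0.75849338 -0.17205253]
fit [0.53658778 0.23633862] r 0.017756168026941365
```

View pics/w5.png

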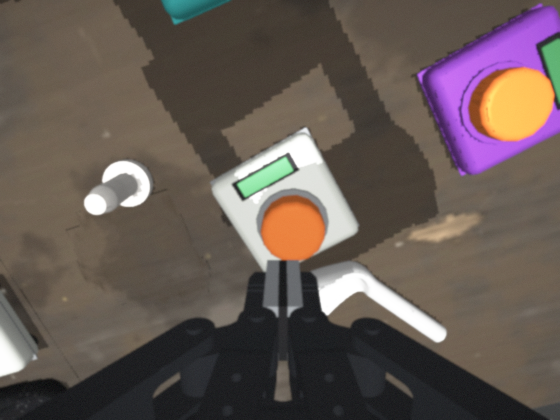

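The cap is at (292,228), next to the silver head, and reads about 3 mm further to +y than the tool. I'll correct for that while descending.

Request:
{"fn": "jog_arm", "kwargs": {
  "increments": [
    {"slide": [0.9,2.8,8],"rotation": [0,0,0]},
    {"slide": [0,0,12],"rotation": [0,0,0]},
    {"slide": [0,0,12],"rotation": [0,0,0]},
    {"slide": [0,0,10],"rotation": [0,0,0]},
    {"slide": [0,0,6],"rotation": [0,0,0]},
    {"slide": [0,0,2],"rotation": [0,0,0]},
    {"slide": [0,0,0],"rotation": [0,0,0]},
    {"slide": [0,0,0],"rotation": [0,0,0]},
    {"slide": [0,0,0],"rotation": [0,0,0]}
  ],
  "fingers": 0
}}

```text
time: 13.2
tool_pos: [0.5378, 0.2337, 0.051]
tool_rot: [0.001, 0.156, 0.988, 0.0]
contact_force: [0.4, -0.5, -0.9]
gripper_width: -0.001
```

Request:
{"fn": "jog_arm", "kwargs": {
  "increments": [
    {"slide": [0,0,1.5],"rotation": [0,0,0]},
    {"slide": [0,0,1.5],"rotation": [0,0,0]},
    {"slide": [0,0,1.5],"rotation": [0,0,0]},
    {"slide": [0,0,1.5],"rotation": [0,0,0]},
    {"slide": [0,0,1.5],"rotation": [0,0,0]},
    {"slide": [0,0,1.5],"rotation": [0,0,0]},
    {"slide": [0,0,1.5],"rotation": [0,0,0]},
    {"slide": [0,0,1.5],"rotation": [0,0,0]},
    {"slide": [0,0,1.5],"rotation": [0,0,0]},
    {"slide": [0,0,1],"rotation": [0,0,0]},
    {"slide": [0,0,0],"rotation": [0,0,0]},
    {"slide": [0,0,0],"rotation": [0,0,0]}
  ],
  "fingers": 0
}}

```text
time: 14.2
tool_pos: [0.5375, 0.2336, 0.0362]
tool_rot: [0.0, 0.156, 0.988, 0.0]
contact_force: [-1.9, -1.2, 5.2]
gripper_width: -0.001
```

Request:
{"fn": "jog_arm", "kwargs": {
  "increments": [
    {"slide": [0,0,0.8],"rotation": [0,0,0]},
    {"slide": [0,0,0.6],"rotation": [0,0,0]},
    {"slide": [0,0,0],"rotation": [0,0,0]},
    {"slide": [0,0,0],"rotation": [0,0,0]}
  ],
  "fingers": 0
}}

```text
time: 14.53
tool_pos: [0.5375, 0.2336, 0.035]
tool_rot: [0.0, 0.156, 0.988, 0.0]
contact_force: [-3.0, -0.2, 6.2]
gripper_width: 0.001
```

Request:
{"fn": "jog_arm", "kwargs": {
  "increments": [
    {"slide": [0,0,-3],"rotation": [0,0,0]},
    {"slide": [0,0,-8],"rotation": [0,0,0]},
    {"slide": [0,0,-15],"rotation": [0,0,0]},
    {"slide": [0,0,-25],"rotation": [0,0,0]},
    {"slide": [0,0,-30],"rotation": [0,0,0]},
    {"slide": [0,0,-30],"rotation": [0,0,0]},
    {"slide": [0,0,-20],"rotation": [0,0,0]},
    {"slide": [0,0,-10],"rotation": [0,0,0]},
    {"slide": [0,0,0],"rotation": [0,0,0]},
    {"slide": [0,0,0],"rotation": [0,0,0]}
  ],
  "fingers": 0
}}

```text
time: 15.37
tool_pos: [0.537, 0.2334, 0.1749]
tool_rot: [-0.0, 0.156, 0.988, -0.0]
contact_force: [-0.2, -0.8, -1.8]
gripper_width: -0.002
```

```bash
python3 - <<'E'
from h import *
g=optics.grab_frame("scene");cv2.imwrite("pics/s6.png",cv2.resize(g["frame"][170:300,160:400],None,fx=3.3,fy=3.3,interpolation=cv2.INTER_CUBIC))
f=optics.grab_frame("wrist");cv2.imwrite("pics/w6.png",f["frame"])
s=state();print(s["time"],s["tool_pos"],s["contact_force"])
E
```

```text
15.4667 [0.53597245 0.23312373 0.17296506] [-0.14262077  0.11437252 -0.78238482]
```

View pics/s6.png

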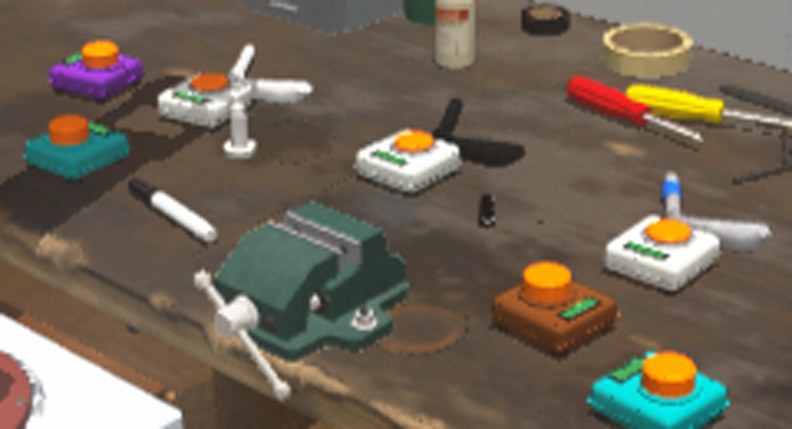

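View pics/w6.png

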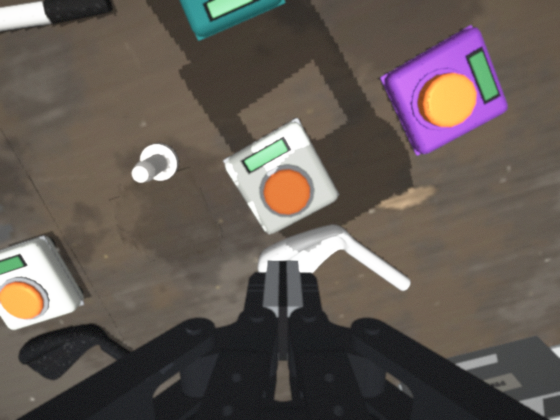

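All three white timers now show flat, lowered caps. The look-alikes' caps are still up, and everything else is in place. The arm is clear at z 0.17, so I'm handing in.

```bash
python3 -c "
from plant import manip
print(manip.job_done())"
```

```text
the job is handed in; nothing more can be done
None
```

I started the three timers in the order asked, black, then grey (blue tape), then silver, and handed the job in at about 15.5 s of robot time. Each button was pressed with the shut fingertips to a tip height of about 0.035 m, which is about 11 mm down. The measured upward push stayed at 5–6 N.

- **Final pictures:** The scene and wrist views showed all three white timers' caps lowered and staying down. The brown, purple and turquoise look-alikes still had theirs up. The heads, mandrel, ferrule and pen looked unmoved, and the arm was clear of everything.
- **Disagreements:** The wrist camera put the caps 2–6 mm further to +y than the top view did. I moved 3 mm to allow for this only on the silver timer, well within the 38 mm cap. The push on the grey button read a little low for its depth (5.4 N), but the picture shows it fully lowered.
- **Refused move:** The first move call was rejected as invalid because I had left out the rotations. Nothing moved.

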